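Take the tall objective off its bayonet mount

TASK

Two microscope objectives sit nose-up in bayonet mounts on the bench. Take the taller one off: press its mount's release button fully down, twist the objective a quarter turn counter-clockwise (seen from above), lift it out and set it down gently, without dropping it, upright on its base near the middle of the lens tray. Leave the shorter objective in its mount.

Things in the scene. Friction and masses are not known exactly. Their poses are not given: they have to be found in the camera images.
- tall_objective_mid (a point): Middle (46 mm above its underside, on the axis) of the taller objective: upright, 92 mm tall, 0.15 to 0.24 kg. From its underside: spigot with two lugs 0-12 mm, flange 53 mm across 12-18 mm with two small tabs on its -x side out to 35 mm from the axis, black knurled barrel 40 mm across 18-74 mm (grip here, from any side), then a metal nose. Locked, its x axis is along the mount's.
- mount_a: Fixed bayonet mount of the taller objective: grey plate 114 x 68 x 8 mm, round socket 61 mm across, rim 19 mm high. Origin: on the objective's axis at bench height; the locked objective's underside is 8 mm above it; x points from button to axis, z up. With the button down the objective turns easily counter-clockwise, lifts free at 55 to 120 degrees, stops beyond; 15 mm of lift clears the socket.
- mount_a_button_top (a point): Centre of the top of that mount's release button: upright round steel post 22 mm across, top 50 mm above the bench when up, in a grey three-sided housing 26 mm high. It lies 58 mm from the objective's axis in the mount's -x direction (on the far side of it from the robot). Its steel tongue locks the objective's two tabs while it is up. Axes as the mount's.
- mount_a_button (a joint): Travel of that button: 0 up (locked), 0.008 m fully down (released). It moves straight down under about 3 N to a firm stop, and stays where it is left (no return spring).
- short_objective_mid (a point): Middle (30 mm above its underside, on the axis) of the shorter objective, which stays in the other, identical mount: same flange and 40 mm barrel, but only 60 mm tall.
- tray_floor (a point): Centre of the inner floor of the lens tray: shallow open square metal tray with a dark rubber lining, 80 x 80 mm outside, walls 4 mm thick, rim 16 mm above the bench, floor 5 mm above the bench. Fixed to the bench. Axes along its sides, z up.

How it is judged:
By the outcome, as a careful person would: the job done as asked, in the order asked, and still so for the second after the job is handed in, with the robot touching nothing.
It also fails if it takes over 51 s, if anything falls off the work surface, if the arm or the gripper's body presses on something with over 40 N, if the wrist force passes 120 N, or if a joint passes its speed limit or range.

ROBOT

A 7-joint arm with a two-finger parallel gripper is mounted at the origin on the work surface; the furniture and walls round the work are solid. World frame = base frame: x ahead of the robot, y to its left, z up, the work surface at z = 0. Lengths are in m, angles in degrees, forces in N, time in s.
With the tool pointing down it reaches from about 0.4 to 0.9 m from the base axis. Payload 5.5 kg.
Tool frame: the origin (TCP) lies between the finger pads; the fingertips stand 22 mm ahead of it and the grasp point (between the pads) lies 3 mm ahead of it; z points along the fingers, y is the direction in which the jaws open and shut (so a half turn about z gives the same grasp; the last joint's range is limited). The gripper opens to 85 mm and grips with 20 to 120 N. Pads are 22 mm wide; open, the fingers measure 114 mm over their backs; the gripper's body (76 mm by 85 mm) begins 54 mm behind the grasp point. The pads swing forward as they close: fully open they stand 13 mm farther back than shut.
Start: joints at [84.122, 28.699, -24.465, 88.831, 12.651, 65.22, -12.049], TCP at [0.233, -0.607, 0.253] pointing down, gripper open.
Joint ranges: [-164.97, 164.97], [-17.58, 116.51], [-87.97, 89.64], [11.32, 138.91], [-80.73, 260.73], [10.89, 115.49], [-147.41, 147.41]. Speed limits (degrees/s): [147.25, 147.25, 180, 180, 180, 180, 180].

INTERFACE

Orientations are given as [roll, pitch, yaw] about the fixed x, y, z axes, in that order (R = Rz(yaw) Ry(pitch) Rx(roll)).
In Python, from workcell import * gives the robot as it stands. The module is installed in compiled form; this text tells all that it offers.
- The arm moves only by the tool jog_arm, never from a script. Its argument "rows" is a list of rows, each an object with "travel": the shift along the tool's x, y, z in units of 30 mm (1.0 is 30 mm), a list of three; "yaw": the turn about the tool's z in units of 0.1 rad (1.0 is 0.1 rad). A call has exactly 10 rows; each row shifts and turns the commanded pose from where the row before left it, along the tool's axes as they then stand; what a row does not reach is not made up. A row lasts 1/8 s, in which the tool goes at most 62.5 mm and 10.7 degrees, less where a joint would pass 70% of its speed; a pose out of reach is approached as far as the arm can. A call with a number of a shift or a turn outside -1 to 1 is refused whole. A call with a gripper value outside its range is refused whole. "jaw" is the gripper's target within -1 to 1 (fully open at 1, half-way at 0, shut at -1), set as the call begins (left out, the last holds). The fingers move at their own pace and stop on an object; "newtons" is the grip in N (left out, the last holds). Time passes only in rows, so rows that do not move let the fingers close, or fill a call up. It gives the time, the measured TCP pose, the force and the opening at its end, in the units of the state.
- read_state(): the state, without advancing time (a new reading comes with each control period).
- read_camera(name): name is "scene" or "top"; returns a dict with "pixels" (480x640x3 uint8, red, green, blue), "z_map" (480x640 float32, m along the optical axis (not along the pixel's ray), 0 where there is no reading), "K" (3x3 intrinsics, pixels), "extrinsics" (4x4, takes a point from camera to world coordinates). Camera axes: x right, y down, z forward; pixel columns grow to the right and rows downward; lengths in m; the calibration is good to about 2 mm. A picture is of the moment at which its call begins.
- finish_job(): hands the job in, once; it reports no verdict.
The state is a dict: "time_s": time; "joint_positions": joint angles; "dq": joint speeds; "joint_efforts": joint torques, N m; "tcp_pos": TCP position; "tool_rot": TCP orientation; "contact_force": force on the tool from outside, world axes, zero at the start; "torque": the same for the moment, N m; "width": finger opening in m.
Only numpy, scipy, OpenCV 4.12 (cv2) and the standard library are available. Lean on these libraries where they do the work, as an engineer would, in place of code of your own. Each camera call takes 0.05 s, during which the arm holds its last target. There are 200 camera calls.

## Working session

There is one attempt and no reset: what is moved stays moved. The work goes in short steps, Python scripts to look and compute and a tool call to move; the robot and the scene stay as the last step left them, time stands still between calls to the robot, and variables do not carry over. Pictures are saved under pics/ and viewed, about 8 in all and at most 12, crops included, and the job is handed in when it is done.

Besides the shell and the picture viewer there is one more tool, called by a JSON object that holds its "method" and its "body". jog_arm: Moves the arm, as the interface text tells. Its arguments: {"type":"object","properties":{"rows":{"type":"array"},"jaw":{"type":"number"},"newtons":{"type":"number"}},"required":["rows"]}

```bash
mkdir -p pics; python3 - <<'E'
from workcell import *
import cv2,numpy as np
s=read_state();print(s)
for n in("scene","top"):
    c=read_camera(n);np.savez(f"{n}0.npz",**c);cv2.imwrite(f"pics/{n}0.png",c["pixels"][...,::-1]);print(c["K"],c["extrinsics"],(c["z_map"]>0).mean())
E
```

```text
{'time_s': 0.0, 'joint_positions': array([ 84.1204899 ,  28.75379907, -24.45371061,  88.8910652 ,
        12.6518276 ,  65.22038224, -12.05034861]), 'dq': array([ 0.04272548, -0.01549606,  0.08935873, -0.08640348, -0.0269327 ,
       -0.09829271, -0.01879263]), 'joint_efforts': array([ 6.34444968e-04, -5.69510221e+01, -5.81569165e+00, -2.80935073e+01,
        1.06472505e-02,  1.20533575e-02, -1.83777047e-05]), 'tcp_pos': array([ 0.23223638, -0.6064014 ,  0.25226294]), 'tool_rot': array([-1.79888499e+02, -3.08354546e-03,  2.09624754e+01]), 'contact_force': array([ 0.98611262,  0.55541346, -0.998291  ]), 'torque': array([-0.02750088, -0.04411951, -0.00015608]), 'width': 0.08553457825330221}
[[514.84337842   0.         326.20446189]
 [  0.         514.84337842 240.16814608]
 [  0.           0.           1.        ]] [[ 0.86840734  0.42095419 -0.26204247  0.69945816]
 [ 0.49581467 -0.74362001  0.44854998 -0.34228313]
 [-0.00604103 -0.5194486  -0.85448035  0.87004576]
 [ 0.          0.          0.          1.        ]] 0.9960026041666666
[[558.12667032   0.         302.41254649]
 [  0.         558.12667032 229.32140226]
 [  0.           0.           1.        ]] [[-0.00365211 -0.99174138  0.12820175  0.3141422 ]
 [-0.99981474  0.00604418  0.0182746   0.06041651]
 [-0.01889855 -0.12811126 -0.99157973  0.99942877]
 [ 0.          0.          0.          1.        ]] 0.99599609375
```

View pics/scene0.png

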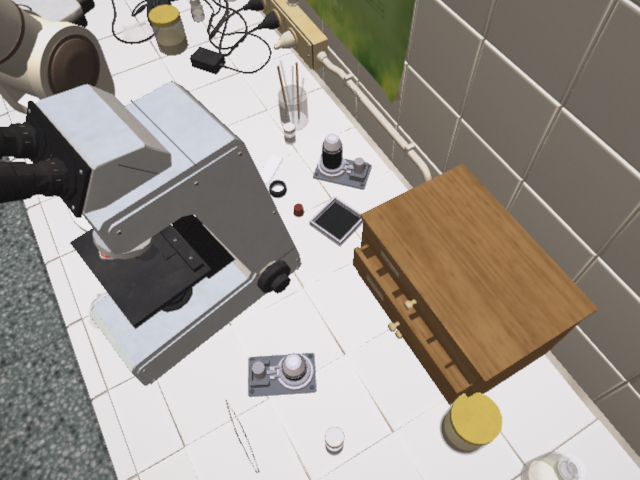

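View pics/top0.png

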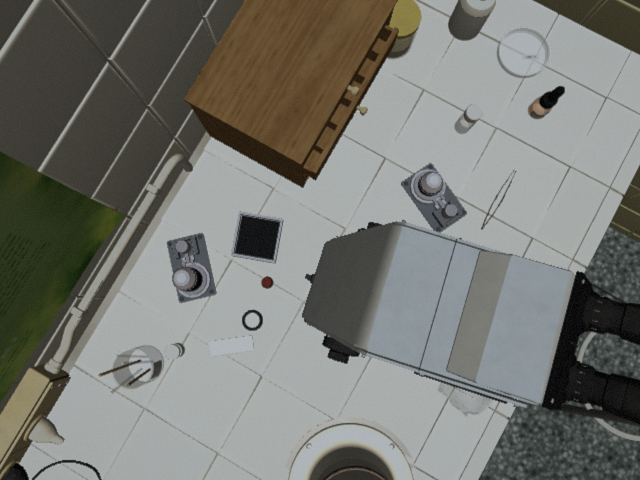

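The scene view shows the taller objective at about (332,150), its button at (358,165), the tray at (336,221) and the shorter objective at (293,366). The top view has the nose at (184,278), the button at (183,245) and the tray at (258,237). The microscope stands between the arm's start and the work.

```bash
cat > h.py <<'E'
import numpy as np,cv2
def cloud(c):
    K,E,z=c["K"],c["extrinsics"],c["z_map"]
    v,u=np.mgrid[:480,:640]
    p=np.stack([(u-K[0,2])/K[0,0]*z,(v-K[1,2])/K[1,1]*z,z],-1)
    P=p@E[:3,:3].T+E[:3,3]; P[z==0]=np.nan
    return P
def ray(c,uv):
    K,E=c["K"],c["extrinsics"]
    d=E[:3,:3]@np.linalg.solve(K,[uv[0],uv[1],1]);return E[:3,3],d/np.linalg.norm(d)
def onplane(c,uv,h):
    o,d=ray(c,uv);return o+d*(h-o[2])/d[2]
def tri(rs):
    A=sum(np.eye(3)-np.outer(d,d) for o,d in rs);b=sum((np.eye(3)-np.outer(d,d))@o for o,d in rs)
    X=np.linalg.solve(A,b);return X,[np.linalg.norm(np.cross(X-o,d)) for o,d in rs]
E
python3 - <<'E'
from h import *
S=np.load("scene0.npz");T=np.load("top0.npz")
px={"scene":(332,150),"top":(184,278)}
for n,c in(("scene",S),("top",T)):
    P=cloud(c)
    for name,uv in {"scene":dict(tall=(332,142),but=(358,162),tray=(336,221),short=(293,362),mic=(190,110)),"top":dict(tall=(184,278),but=(183,245),tray=(258,237),short=(430,183),mic=(420,290),mic2=(350,270))}[n].items():
        print(n,name,P[uv[1],uv[0]].round(3))
    z=P[...,2]; 
    # microscope extents / obstacles
    for h in (0.1,.2,.3,.4,.5):
        m=z>h;m[np.isnan(z)]=0
        q=P[m];q=q[(abs(q[:,0]-.35)<.45)&(abs(q[:,1]+.1)<.6)]
        if len(q):
            H,xe,ye=np.histogram2d(q[:,0],q[:,1],bins=[np.arange(-.1,.85,.05),np.arange(-.7,.55,.05)]) 
            if n=="top": print(h);print('\n'.join(f"{x:5.2f} "+''.join('#' if a>3 else '.' for a in r[::-1]) for x,r in zip(xe[::-1][1:],H[::-1])))
    # crops upscaled
    u,v=px[n]; x0,y0=(280,110) if n=="scene" else (150,200)
    cr=c["pixels"][y0:y0+150,x0:x0+150,::-1]
    cv2.imwrite(f"pics/c_{n}.png",cv2.resize(cr,(600,600),interpolation=cv2.INTER_CUBIC)[:600])
a,b=[cv2.imread(f"pics/c_{n}.png") for n in("scene","top")]
cv2.imwrite("pics/crop.png",cv2.resize(np.hstack([a,b]),(800,400)))
E
```

```text
scene tall [0.359 0.267 0.097]
scene but [0.411 0.285 0.048]
scene tray [0.428 0.163 0.002]
scene short [ 0.52  -0.144  0.066]
scene mic [ 0.321 -0.023  0.414]
top tall [0.352 0.268 0.101]
top but [0.411 0.283 0.049]
top tray [0.429 0.159 0.005]
top short [ 0.512 -0.139  0.068]
top mic [ 0.326 -0.051  0.413]
top mic2 [0.354 0.013 0.279]
0.1
 0.75 ......######..#.........
 0.70 .....#######............
 0.65 .....######.....##......
 0.60 ....#######.............
 0.55 ...#######..............
 0.50 ...##..###..............
 0.45 ..##....................
 0.40 ..##.....##.............
 0.35 .##.#....####...........
 0.30 ##..#...#######.........
 0.25 ##......#######.........
 0.20 #.##.....######.........
 0.15 #.##........##..........
 0.10 #.......................
 0.05 #........##.............
 0.00 .........#..............
-0.05 ........................
-0.10 ........................
0.2
 0.75 ......######............
 0.70 .....#######............
 0.65 .....######.............
 0.60 ....######..............
 0.55 ...#######..............
 0.50 ...#...##...............
 0.45 ..#
[... 1348 characters left out ...]
..............
 0.05 ........................
 0.00 ........................
-0.05 ........................
-0.10 ........................
0.5
 0.75 ........................
 0.70 ........................
 0.65 ........................
 0.60 ....#...................
 0.55 ...##...................
 0.50 ...#....................
 0.45 ..##....................
 0.40 ........................
 0.35 ........................
 0.30 ..............#.........
 0.25 ..............#.........
 0.20 .............##.........
 0.15 ........................
 0.10 ........................
 0.05 ........................
 0.00 ........................
-0.05 ........................
-0.10 ........................
```

View pics/crop.png

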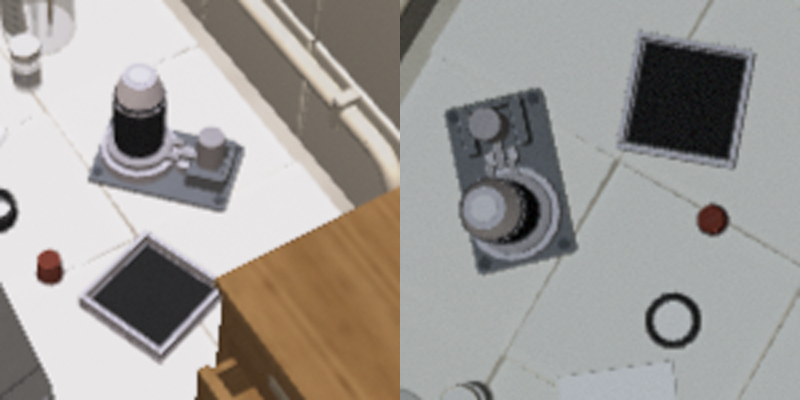

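The crops show the objective leaning off its mount in parallax, the steel button, and the tray with the cabinet close on one side. I'll measure accurately and check clearances.

```bash
python3 - <<'E'
from h import *
S=np.load("scene0.npz");T=np.load("top0.npz")
C={"s":S,"t":T};P={k:cloud(c) for k,c in C.items()}
def near(p,xy,r): return np.hypot(p[...,0]-xy[0],p[...,1]-xy[1])<r
def blob(m):
    n,l,st,ce=cv2.connectedComponentsWithStats(m.astype(np.uint8));i=1+np.argmax(st[1:,4]);
    cn=max(cv2.findContours((l==i).astype(np.uint8),0,1)[0],key=cv2.contourArea);return ce[i],st[i,4],cn
res={}
for nm,xy,lo,hi,r in(("button",(.411,.284),.044,.056,.016),("nose",(.355,.268),.092,.11,.02),("shortnose",(.516,-.141),.060,.08,.02),("sbutton",(.516-.05,-.17),.044,.056,.06)):
    rs=[]
    for k in"st":
        p=P[k];m=near(p,xy,r)&(p[...,2]>lo)&(p[...,2]<hi)
        q=p[m]
        if len(q)==0: print(nm,k,'none');continue
        ce,a,cn=blob(m);rs.append(ray(C[k],ce));print(nm,k,ce.round(1),a,np.median(q,0).round(4))
    if len(rs)==2: print(nm,[np.round(x,4) for x in tri(rs)])
quads={}
for k in"st":
    p=P[k];g=C[k]["pixels"].max(2);m=near(p,(.428,.161),.06)&(g<70)
    ce,a,cn=blob(m);rect=cv2.minAreaRect(cn);ap=cv2.approxPolyDP(cv2.convexHull(cn),4,True)[:,0]
    co=[onplane(C[k],q,.005)[:2].round(3) for q in ap];M=cv2.moments(cn);c0=(M['m10']/M['m00'],M['m01']/M['m00']);quads[k]=ray(C[k],c0)
    print("tray",k,c0,onplane(C[k],c0,.005).round(4),co)
print(tri([quads[k] for k in"st"]))
al=np.vstack([P[k].reshape(-1,3) for k in"st"]);al=al[~np.isnan(al[:,0])]
for nm,xy,ex in(("tray",(.428,.161),.058),("but",(.411,.284),.09),("obj",(.355,.268),.075)):
  for h0,h1 in((.03,.06),(.06,.11),(.11,.2),(.2,.5)):
    q=al[(al[:,2]>h0)&(al[:,2]<h1)];d=np.hypot(*(q[:,:2]-xy).T);q=q[d>ex];d=d[d>ex];i=np.argsort(d)[20];print(nm,h0,h1,d[i].round(3),q[i].round(3))
m=al[(al[:,0]<.5)&(al[:,1]<.12)&(al[:,1]>-.3)&(al[:,0]>-.05)&(al[:,2]>.3)];print("mic max",m.max(0))
E
```

```text
button s [359. 162.] 80 [0.413  0.2854 0.0484]
button t [181.5 246.2] 127 [0.4093 0.2859 0.0487]
button [array([0.4106, 0.2877, 0.0444]), array([0.0013, 0.0013])]
nose s [332.1 140.1] 151 [0.3573 0.2712 0.0981]
nose t [182.2 277.7] 272 [0.3525 0.2714 0.0988]
nose [array([0.3542, 0.2739, 0.0931]), array([0.0014, 0.0014])]
shortnose s [293.3 362.8] 274 [ 0.5209 -0.1453  0.067 ]
shortnose t [432.6 181. ] 248 [ 0.5158 -0.1432  0.0673]
shortnose [array([ 0.5185, -0.1444,  0.0594]), array([0.0012, 0.0012])]
sbutton s [258.1 368. ] 141 [ 0.4757 -0.1728  0.0492]
sbutton t [450.5 210.1] 127 [ 0.4743 -0.1703  0.0497]
sbutton [array([ 0.47  , -0.1765,  0.0452]), array([0.001, 0.001])]
tray s (337.04267515923567, 220.09808917197452) [0.4297 0.1636 0.005 ] [array([0.464, 0.189]), array([0.455, 0.13 ]), array([0.395, 0.139]), array([0.404, 0.201])]
tray t (256.945929672447, 237.15125240847783) [0.429  0.1605 0.005 ] [array([0.468, 0.188]), array([0.456, 0.121]), array([0.39 , 0.133]), array([0.402, 0.2  ])]
(array([0.42968569, 0.16106843, 0.00776288]), [np.float64(0.0012878779620255276), np.float64(0.0012878779620255963)])
tray 0.03 0.06 0.114 [0.363 0.255 0.047]
tray 0.06 0.11 0.115 [0.368 0.259 0.071]
tray 0.11 0.2 0.117 [0.521 0.09  0.196]
tray 0.2 0.5 0.123 [0.531 0.093 0.201]
but 0.03 0.06 0.091 [0.462 0.359 0.046]
but 0.06 0.11 0.09 [0.437 0.37  0.091]
but 0.11 0.2 0.09 [0.438 0.37  0.121]
but 0.2 0.5 0.09 [0.473 0.349 0.328]
obj 0.03 0.06 0.115 [0.245 0.303 0.048]
obj 0.06 0.11 0.112 [0.402 0.369 0.095]
obj 0.11 0.2 0.115 [0.439 0.347 0.176]
obj 0.2 0.5 0.119 [0.43 0.36 0.21]
mic max [0.40825459 0.07025901 0.51394869]
```

{"method": "jog_arm", "body": {"rows": [{"travel": [0, 0, -1], "yaw": 0}, {"travel": [0, 0, -1], "yaw": 0}, {"travel": [0, 0, -1], "yaw": 0}, {"travel": [0, 0, -1], "yaw": 0}, {"travel": [0, 0, -1], "yaw": 0}, {"travel": [0, 0, -1], "yaw": 0}, {"travel": [0, 0, -1], "yaw": 0}, {"travel": [0, 0, -1], "yaw": 0}, {"travel": [0, 0, -1], "yaw": 0}, {"travel": [0, 0, -1], "yaw": 0}], "jaw": -1}}

```text
time_s: 1.35
tcp_pos: [0.2324, -0.6068, 0.5537]
tool_rot: [-179.9, 0.0, 21.0]
contact_force: [0.4, -0.2, -0.4]
width: -0.0001
```

{"method": "jog_arm", "body": {"rows": [{"travel": [0, -1, -1], "yaw": 0}, {"travel": [0, -1, -1], "yaw": 0}, {"travel": [0, -1, -1], "yaw": 0}, {"travel": [0, -1, -1], "yaw": 0}, {"travel": [0.5, -1, 0], "yaw": 0}, {"travel": [0.5, -1, 0], "yaw": 0}, {"travel": [0.5, -1, 0], "yaw": 0}, {"travel": [0.5, -1, 0], "yaw": 0}, {"travel": [0.5, -1, 0], "yaw": 0}, {"travel": [0.5, -1, 0], "yaw": 0}]}}

```text
time_s: 2.6
tcp_pos: [0.2093, -0.2933, 0.673]
tool_rot: [-180.0, 0.0, 21.0]
contact_force: [0.3, -0.4, -0.3]
width: 0.0001
```

```bash
python3 -c "
from workcell import *
s=read_state();print(s['joint_positions'],s['tcp_pos'],s['tool_rot'])"
```

```text
[ 86.18276633  -9.57513679 -27.81530466  78.01340547  -4.74602683
 110.43165123 -11.99946008] [ 0.20929866 -0.29333646  0.67303835] [-1.79977732e+02  9.00109639e-03  2.09609412e+01]
```

{"method": "jog_arm", "body": {"rows": [{"travel": [1, 0, 0], "yaw": 0}, {"travel": [1, 0, 0], "yaw": 0}, {"travel": [1, 0, 0], "yaw": 0}, {"travel": [1, 0, 0], "yaw": 0}, {"travel": [1, 0, 0], "yaw": 0}, {"travel": [1, 0, 0], "yaw": 0}, {"travel": [1, 0, 0], "yaw": 0}, {"travel": [1, -0.5, 0], "yaw": 0}, {"travel": [1, -1, 0], "yaw": 0}, {"travel": [0.5, -1, 0], "yaw": 0}]}}

```text
time_s: 3.85
tcp_pos: [0.4493, -0.1212, 0.6725]
tool_rot: [-179.9, 0.0, 21.1]
contact_force: [-0.3, 0.5, 0.0]
width: -0.0002
```

```bash
python3 -c "
from workcell import *
s=read_state();print(s['joint_positions'],s['tcp_pos'],s['tool_rot'])"
```

```text
[ 61.11109286   5.92056735 -55.62781115  66.55610962   5.0907793
 110.09209648 -61.55596096] [ 0.44926389 -0.12116295  0.67246898] [-1.79875041e+02  1.75311827e-02  2.10710046e+01]
```

{"method": "jog_arm", "body": {"rows": [{"travel": [0.4, -1, 0], "yaw": 1}, {"travel": [0.3, -1, 0], "yaw": 0}, {"travel": [0.3, -1, 0], "yaw": 0}, {"travel": [0.3, -1, 0], "yaw": 0}, {"travel": [0.3, -1, 0], "yaw": 0}, {"travel": [0.3, -1, 0], "yaw": 0}, {"travel": [0.3, -1, 0], "yaw": 0}, {"travel": [0.3, -1, 0], "yaw": 0}, {"travel": [0.3, -1, 0], "yaw": 0}, {"travel": [0.3, -1, 0], "yaw": 0}]}}

```text
time_s: 5.1
tcp_pos: [0.4563, 0.1922, 0.673]
tool_rot: [180.0, 0.0, 15.2]
contact_force: [-0.6, -0.3, 0.0]
width: -0.0001
```

```bash
python3 -c "
from workcell import *
s=read_state();print(s['joint_positions'],s['tcp_pos'],s['tool_rot'])"
```

```text
[  25.00225701   13.41058687  -67.75027658   62.5673449    13.37058202
  111.76498886 -111.95650821] [0.45625064 0.19222738 0.67299354] [1.79977436e+02 3.08027606e-02 1.52024076e+01]
```

```bash
python3 - <<'E'
from h import *
al=np.vstack([cloud(np.load(f)).reshape(-1,3) for f in("scene0.npz","top0.npz")]);al=al[~np.isnan(al[:,0])]
for h0,h1 in((.056,.075),(.075,.11),(.11,.15),(.15,.2),(.2,.3),(.3,.4),(.4,.6)):
    q=al[(al[:,2]>h0)&(al[:,2]<h1)];q=q[np.hypot(*(q[:,:2]-(.355,.27)).T)>.045]
    d=np.hypot(*(q[:,:2]-(.411,.286)).T);i=np.argsort(d)[:40:13];print(h0,d[i].round(3),q[i].round(3).tolist())
E
```

```text
0.056 [0.088 0.09  0.093 0.101] [[0.451, 0.365, 0.056], [0.469, 0.355, 0.06], [0.429, 0.377, 0.057], [0.411, 0.387, 0.06]]
0.075 [0.068 0.068 0.069 0.069] [[0.438, 0.348, 0.098], [0.439, 0.349, 0.092], [0.438, 0.349, 0.099], [0.441, 0.349, 0.096]]
0.11 [0.085 0.087 0.087 0.087] [[0.49, 0.317, 0.111], [0.438, 0.368, 0.121], [0.457, 0.36, 0.143], [0.45, 0.364, 0.123]]
0.15 [0.067 0.068 0.069 0.07 ] [[0.44, 0.346, 0.173], [0.443, 0.346, 0.182], [0.442, 0.348, 0.186], [0.442, 0.349, 0.191]]
0.2 [0.072 0.073 0.074 0.075] [[0.445, 0.35, 0.2], [0.443, 0.352, 0.202], [0.442, 0.353, 0.207], [0.441, 0.354, 0.212]]
0.3 [0.079 0.079 0.079 0.08 ] [[0.449, 0.355, 0.33], [0.447, 0.357, 0.328], [0.448, 0.356, 0.395], [0.452, 0.354, 0.362]]
0.4 [0.078 0.079 0.079 0.079] [[0.449, 0.354, 0.492], [0.448, 0.356, 0.485], [0.445, 0.358, 0.427], [0.446, 0.357, 0.473]]
```

{"method": "jog_arm", "body": {"rows": [{"travel": [-0.18, -0.84, 0], "yaw": 0}, {"travel": [-0.18, -0.84, 0], "yaw": 0}, {"travel": [-0.18, -0.84, 0], "yaw": 0}, {"travel": [-0.18, -0.84, 0], "yaw": 0}, {"travel": [0, 0, 1], "yaw": -1}, {"travel": [0, 0, 1], "yaw": -1}, {"travel": [0, 0, 1], "yaw": -1}, {"travel": [0, 0, 1], "yaw": -1}, {"travel": [0, 0, 1], "yaw": -1}, {"travel": [0, 0, 1], "yaw": -1}]}}

```text
time_s: 6.35
tcp_pos: [0.4087, 0.2827, 0.492]
tool_rot: [180.0, 0.0, 49.8]
contact_force: [1.1, -0.6, -0.4]
width: -0.0001
```

{"method": "jog_arm", "body": {"rows": [{"travel": [0, 0, 1], "yaw": -1}, {"travel": [0, 0, 1], "yaw": -1}, {"travel": [0, 0, 1], "yaw": 0}, {"travel": [0, 0, 1], "yaw": 0}, {"travel": [0, 0, 1], "yaw": 0}, {"travel": [0, 0, 1], "yaw": 0}, {"travel": [0, 0, 1], "yaw": 0}, {"travel": [0, 0, 1], "yaw": 0}, {"travel": [0, 0, 1], "yaw": 0}, {"travel": [0, 0, 0.5], "yaw": 0}]}}

```text
time_s: 7.6
tcp_pos: [0.4082, 0.2823, 0.2067]
tool_rot: [-179.9, 0.1, 61.1]
contact_force: [0.4, 0.7, 0.4]
width: -0.0002
```

```bash
python3 - <<'E'
from workcell import *
import cv2,numpy as np
s=read_state();print(s['joint_positions'],s['tcp_pos'],s['tool_rot'],s['contact_force'])
a=read_camera("scene");b=read_camera("top")
f=lambda c,x,y:cv2.resize(c["pixels"][y:y+150,x:x+150,::-1],(400,400))
cv2.imwrite("pics/p4.png",np.hstack([f(a,270,90),f(b,110,180)]))
E
```

```text
[ 14.93148518  28.68936745 -66.03667674 112.22999056  30.62633044
  59.30042797 -94.00913979] [0.40818716 0.28227274 0.20665566] [-1.79929159e+02  1.27262380e-01  6.10753383e+01] [0.39627327 0.72227915 0.39284389]
```

View pics/p4.png

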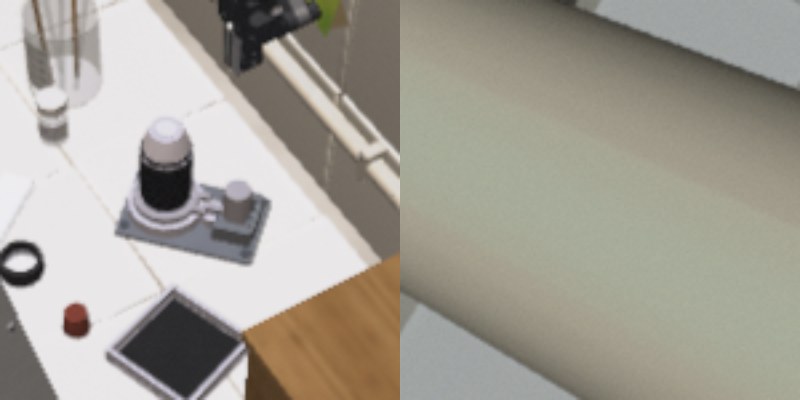

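The scene crop shows the closed fingers poised above the button, clear of the pipe, with the objective undisturbed. I'll press next.

{"method": "jog_arm", "body": {"rows": [{"travel": [0.08, 0, 1], "yaw": 0}, {"travel": [0, 0, 1], "yaw": 0}, {"travel": [0, 0, 1], "yaw": 0}, {"travel": [0, 0, 1], "yaw": 0}, {"travel": [0, 0, 0.2], "yaw": 0}, {"travel": [0, 0, 0.1], "yaw": 0}, {"travel": [0, 0, 0.1], "yaw": 0}, {"travel": [0, 0, 0.1], "yaw": 0}, {"travel": [0, 0, 0.1], "yaw": 0}, {"travel": [0, 0, 0], "yaw": 0}]}}

```text
time_s: 8.95
tcp_pos: [0.4103, 0.2852, 0.0704]
tool_rot: [180.0, -0.0, 61.1]
contact_force: [0.1, 0.4, 0.5]
width: -0.0001
```

{"method": "jog_arm", "body": {"rows": [{"travel": [0, 0, 0.07], "yaw": 0}, {"travel": [0, 0, 0.07], "yaw": 0}, {"travel": [0, 0, 0.07], "yaw": 0}, {"travel": [0, 0, 0.05], "yaw": 0}, {"travel": [0, 0, 0.05], "yaw": 0}, {"travel": [0, 0, 0], "yaw": 0}, {"travel": [0, 0, 0], "yaw": 0}, {"travel": [0, 0, 0], "yaw": 0}, {"travel": [0, 0, 0], "yaw": 0}, {"travel": [0, 0, 0], "yaw": 0}]}}

```text
time_s: 10.2
tcp_pos: [0.4104, 0.2854, 0.0638]
tool_rot: [179.8, 0.0, 61.1]
contact_force: [-6.8, -7.4, 35.6]
width: 0.0003
```

{"method": "jog_arm", "body": {"rows": [{"travel": [0, 0, -0.3], "yaw": 0}, {"travel": [0, 0, -1], "yaw": 0}, {"travel": [0, 0, -1], "yaw": 0}, {"travel": [0, 0, -1], "yaw": 0}, {"travel": [0, 0, -0.5], "yaw": 0}, {"travel": [0, 0, 0], "yaw": 0}, {"travel": [0, 0, 0], "yaw": 0}, {"travel": [0, 0, 0], "yaw": 0}, {"travel": [0, 0, 0], "yaw": 0}, {"travel": [0, 0, 0], "yaw": 0}]}}

```text
time_s: 11.45
tcp_pos: [0.4099, 0.2851, 0.1747]
tool_rot: [-180.0, 0.0, 61.1]
contact_force: [0.7, -0.1, 0.8]
width: 0.0001
```

```bash
python3 - <<'E'
from workcell import *
from h import *
s=read_state();print(s['tcp_pos'],s['contact_force'])
a=read_camera("scene");P=cloud(a);p0=cloud(np.load("scene0.npz"))
for n,p in(("before",p0),("now",P)):
    for nm,xy,r,lo,hi in (("but",(.411,.286),.009,.03,.06),("nose",(.355,.271),.02,.09,.11),("barrel",(.355,.271),.03,.03,.08)):
        m=(np.hypot(p[...,0]-xy[0],p[...,1]-xy[1])<r)&(p[...,2]>lo)&(p[...,2]<hi);q=p[m];print(n,nm,len(q),np.median(q,0).round(4),np.percentile(q[:,2],90).round(4))
E
```

```text
[0.40991297 0.28512685 0.17469148] [ 0.73141755 -0.13099485  0.79540576]
before but 67 [0.4105 0.2826 0.0481] 0.0504
before nose 164 [0.3576 0.2706 0.098 ] 0.1005
before barrel 322 [0.3656 0.2595 0.0579] 0.0767
now but 62 [0.4112 0.2839 0.0403] 0.0425
now nose 167 [0.3577 0.2702 0.0976] 0.1007
now barrel 320 [0.3649 0.2587 0.0577] 0.0764
```

{"method": "jog_arm", "body": {"rows": [{"travel": [-0.64, -0.69, 0], "yaw": 0}, {"travel": [-0.64, -0.69, 0], "yaw": 0}, {"travel": [0, 0, 0], "yaw": 0}, {"travel": [0, 0, 0.8], "yaw": 0}, {"travel": [0, 0, 0.8], "yaw": 0}, {"travel": [0, 0, 0.8], "yaw": 0}, {"travel": [0, 0, 0.7], "yaw": 0}, {"travel": [0, 0, 0.6], "yaw": 0}, {"travel": [0, 0, 0], "yaw": 0}, {"travel": [0, 0, 0], "yaw": 0}], "jaw": 1, "newtons": 40}}

```text
time_s: 12.75
tcp_pos: [0.3559, 0.2721, 0.0645]
tool_rot: [180.0, -0.1, 61.1]
contact_force: [0.4, -0.5, 0.3]
width: 0.0853
```

```bash
python3 - <<'E'
from workcell import *
import cv2,numpy as np
s=read_state();print(s['joint_positions'],s['tcp_pos'],s['contact_force'])
a=read_camera("scene")
cv2.imwrite("pics/p5.png",cv2.resize(a["pixels"][80:230,250:450,::-1],(800,600),interpolation=2))
E
```

```text
[   3.42303348   35.96902722  -53.56305243  123.86442862   44.72712019
   42.16816623 -109.4013552 ] [0.35588494 0.27213678 0.06446512] [ 0.40605571 -0.50172559  0.28571138]
```

View pics/p5.png

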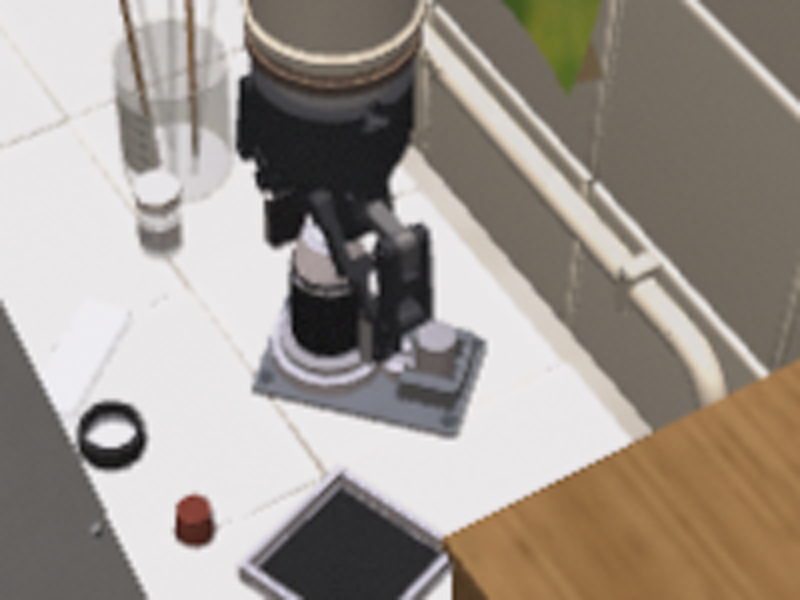

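The picture shows the fingers straddling the barrel, with the near finger at about (400,290) in the crop, clear of the button. I'll close now.

{"method": "jog_arm", "body": {"rows": [{"travel": [0, 0, 0], "yaw": 0}, {"travel": [0, 0, 0], "yaw": 0}, {"travel": [0, 0, 0], "yaw": 0}, {"travel": [0, 0, 0], "yaw": 0}, {"travel": [0, 0, 0], "yaw": 0}, {"travel": [0, 0, 0], "yaw": 0}, {"travel": [0, 0, 0], "yaw": 0}, {"travel": [0, 0, 0], "yaw": 0}, {"travel": [0, 0, 0], "yaw": 0}, {"travel": [0, 0, 0], "yaw": 0}], "jaw": -1, "newtons": 40}}

```text
time_s: 14.05
tcp_pos: [0.3554, 0.2719, 0.0643]
tool_rot: [180.0, -0.0, 61.1]
contact_force: [-1.2, -0.5, 6.3]
width: 0.0389
```

{"method": "jog_arm", "body": {"rows": [{"travel": [0, 0, 0], "yaw": -0.8}, {"travel": [0, 0, 0], "yaw": -0.8}, {"travel": [0, 0, 0], "yaw": -0.8}, {"travel": [0, 0, 0], "yaw": -0.8}, {"travel": [0, 0, 0], "yaw": -0.8}, {"travel": [0, 0, 0], "yaw": -0.8}, {"travel": [0, 0, 0], "yaw": -0.8}, {"travel": [0, 0, 0], "yaw": -0.8}, {"travel": [0, 0, 0], "yaw": -0.8}, {"travel": [0, 0, 0], "yaw": -0.8}]}}

```text
time_s: 15.3
tcp_pos: [0.356, 0.2716, 0.0643]
tool_rot: [179.9, 0.0, 107.0]
contact_force: [-0.2, -0.6, 4.1]
width: 0.0394
```

```bash
python3 -c "
from workcell import *
s=read_state();print(s['joint_positions'],s['tcp_pos'],s['tool_rot'],s['contact_force'],s['torque'])"
```

```text
[  9.69219951  41.8723565  -62.68435297 123.75394726  52.96751594
  48.05718346 -70.05191425] [0.35601764 0.27156406 0.06434152] [1.79935721e+02 2.47130585e-02 1.07016319e+02] [-0.15755587 -0.61656279  4.05657495] [-0.06461458 -0.07803186 -0.095551  ]
```

{"method": "jog_arm", "body": {"rows": [{"travel": [0, 0, 0], "yaw": -0.8}, {"travel": [0, 0, 0], "yaw": -0.8}, {"travel": [0, 0, 0], "yaw": -0.8}, {"travel": [0, 0, 0], "yaw": -0.8}, {"travel": [0, 0, 0], "yaw": -0.8}, {"travel": [0, 0, 0], "yaw": -0.8}, {"travel": [0, 0, 0], "yaw": -0.8}, {"travel": [0, 0, 0], "yaw": -0.8}, {"travel": [0, 0, 0], "yaw": -0.8}, {"travel": [0, 0, 0], "yaw": -0.5}]}}

```text
time_s: 16.55
tcp_pos: [0.3553, 0.2727, 0.0644]
tool_rot: [179.9, -0.1, 151.1]
contact_force: [-2.0, 2.1, 4.8]
width: 0.0393
```

```bash
python3 - <<'E'
from workcell import *
import cv2
s=read_state();print(s['joint_positions'],s['tcp_pos'],s['contact_force'],s['torque'])
a=read_camera("scene")
cv2.imwrite("pics/p6.png",cv2.resize(a["pixels"][80:230,250:450,::-1],(800,600),interpolation=2))
E
```

```text
[ 13.93076635  48.22200214 -70.02067679 123.66985696  59.48746168
  54.31998729 -30.91335701] [0.35531437 0.27267938 0.0643763 ] [-2.01537693  2.13637894  4.76256039] [ 0.52879533  0.31407918 -0.08560486]
```

View pics/p6.png

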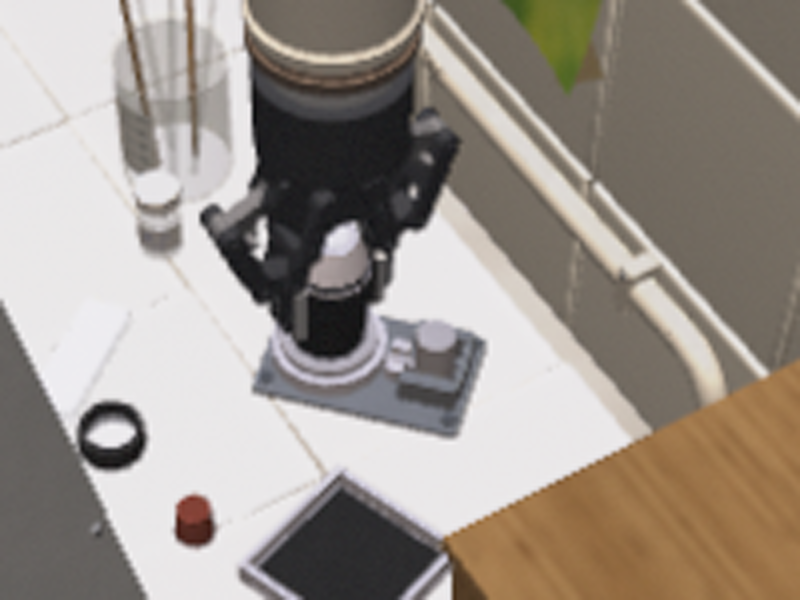

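The jaws have turned 90° with almost no torque. The bright piece at about (400,350) may be the tongue. I'll lift slowly and watch the force.

{"method": "jog_arm", "body": {"rows": [{"travel": [0, 0, -0.1], "yaw": 0}, {"travel": [0, 0, -0.1], "yaw": 0}, {"travel": [0, 0, -0.1], "yaw": 0}, {"travel": [0, 0, 0], "yaw": 0}, {"travel": [0, 0, 0], "yaw": 0}, {"travel": [0, 0, 0], "yaw": 0}, {"travel": [0, 0, 0], "yaw": 0}, {"travel": [0, 0, 0], "yaw": 0}, {"travel": [0, 0, 0], "yaw": 0}, {"travel": [0, 0, 0], "yaw": 0}]}}

```text
time_s: 17.85
tcp_pos: [0.3552, 0.2721, 0.0734]
tool_rot: [180.0, -0.0, 151.0]
contact_force: [-0.9, 5.5, 1.7]
width: 0.0396
```

{"method": "jog_arm", "body": {"rows": [{"travel": [0, 0, -0.2], "yaw": 0}, {"travel": [0, 0, -0.2], "yaw": 0}, {"travel": [0, 0, -0.3], "yaw": 0}, {"travel": [0, 0, -0.5], "yaw": 0}, {"travel": [0, 0, -0.5], "yaw": 0}, {"travel": [0, 0, -0.3], "yaw": 0}, {"travel": [0, 0, 0], "yaw": 0}, {"travel": [0, 0, 0], "yaw": 0}, {"travel": [0, 0, 0], "yaw": 0}, {"travel": [0, 0, 0], "yaw": 0}]}}

```text
time_s: 19.1
tcp_pos: [0.3551, 0.2715, 0.1327]
tool_rot: [-180.0, -0.0, 151.0]
contact_force: [0.2, -0.1, -1.2]
width: 0.0394
```

```bash
python3 - <<'E'
from workcell import *
import cv2
s=read_state();print(s['joint_positions'],s['tcp_pos'],s['contact_force'],s['torque'])
a=read_camera("scene")
cv2.imwrite("pics/p7.png",cv2.resize(a["pixels"][80:230,250:450,::-1],(800,600),interpolation=2))
E
```

```text
[ 19.51987445  43.53685232 -78.42077001 121.84525716  51.14999827
  60.01960361 -25.50717074] [0.35509174 0.27147286 0.13271426] [ 0.20268406 -0.05493131 -1.22136901] [ 0.05488372 -0.00193493 -0.03385677]
```

View pics/p7.png

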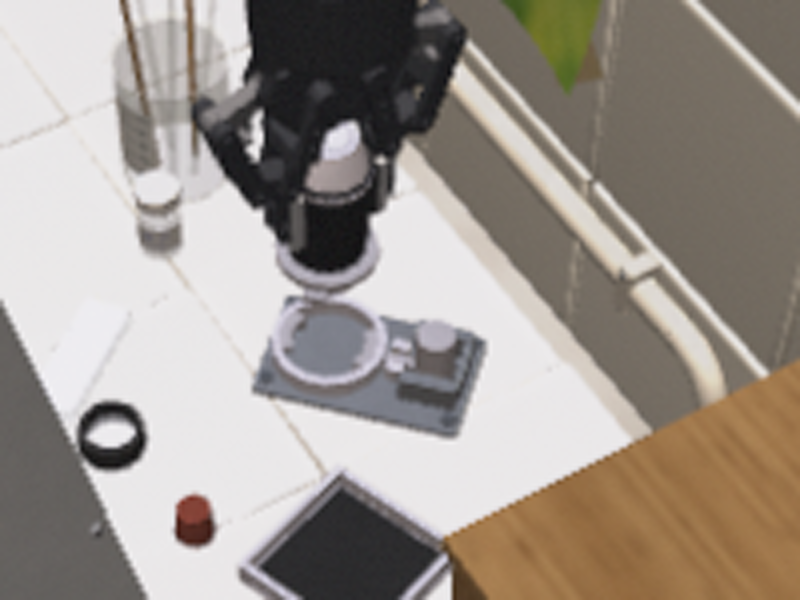

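The objective is out, held upright, with its underside at about z 0.076. The empty socket is at (325,340) in the crop. I'll carry it to the tray.

{"method": "jog_arm", "body": {"rows": [{"travel": [-0.4, -0.2, 0], "yaw": 0}, {"travel": [-0.7, -0.35, 0], "yaw": 0}, {"travel": [-0.7, -0.36, 0], "yaw": 0}, {"travel": [-0.7, -0.36, 0], "yaw": 0}, {"travel": [-0.7, -0.36, 0], "yaw": 0}, {"travel": [-0.5, -0.26, 0], "yaw": 0}, {"travel": [-0.26, -0.13, 0], "yaw": 0}, {"travel": [0, 0, 0], "yaw": 0}, {"travel": [0, 0, 0], "yaw": 0}, {"travel": [0, 0, 0], "yaw": 0}]}}

```text
time_s: 20.4
tcp_pos: [0.4294, 0.1617, 0.1331]
tool_rot: [180.0, 0.0, 151.1]
contact_force: [-0.3, -0.5, -1.7]
width: 0.0395
```

```bash
python3 -c "
from workcell import *
s=read_state();print(s['joint_positions'],s['tcp_pos'],s['tool_rot'],s['contact_force'])"
```

```text
[ 35.78882852  45.87684225 -79.20871125 120.3191662   52.91134934
  62.116933    -9.51344414] [0.42942274 0.16172666 0.13311311] [1.79987269e+02 2.02456951e-04 1.51116884e+02] [-0.28041875 -0.46033166 -1.74425787]
```

Next I'll lower to about 3 mm above the floor, then go down in small steps.

{"method": "jog_arm", "body": {"rows": [{"travel": [0, 0, 0.4], "yaw": 0}, {"travel": [0, 0, 0.5], "yaw": 0}, {"travel": [0, 0, 0.5], "yaw": 0}, {"travel": [0, 0, 0.4], "yaw": 0}, {"travel": [0, 0, 0.3], "yaw": 0}, {"travel": [0, 0, 0.15], "yaw": 0}, {"travel": [0, 0, 0.03], "yaw": 0}, {"travel": [0, 0, 0], "yaw": 0}, {"travel": [0, 0, 0], "yaw": 0}, {"travel": [0, 0, 0], "yaw": 0}]}}

```text
time_s: 21.65
tcp_pos: [0.4301, 0.161, 0.0648]
tool_rot: [180.0, 0.0, 151.0]
contact_force: [0.0, -0.0, -1.1]
width: 0.0393
```

{"method": "jog_arm", "body": {"rows": [{"travel": [0, 0, 0.03], "yaw": 0}, {"travel": [0, 0, 0.03], "yaw": 0}, {"travel": [0, 0, 0.02], "yaw": 0}, {"travel": [0, 0, 0.02], "yaw": 0}, {"travel": [0, 0, 0], "yaw": 0}, {"travel": [0, 0, 0], "yaw": 0}, {"travel": [0, 0, 0], "yaw": 0}, {"travel": [0, 0, 0], "yaw": 0}, {"travel": [0, 0, 0], "yaw": 0}, {"travel": [0, 0, 0], "yaw": 0}]}}

```text
time_s: 22.9
tcp_pos: [0.4299, 0.161, 0.0616]
tool_rot: [180.0, 0.0, 151.0]
contact_force: [0.2, 0.0, -2.3]
width: 0.0392
```

{"method": "jog_arm", "body": {"rows": [{"travel": [0, 0, 0.02], "yaw": 0}, {"travel": [0, 0, 0.02], "yaw": 0}, {"travel": [0, 0, 0], "yaw": 0}, {"travel": [0, 0, 0], "yaw": 0}, {"travel": [0, 0, 0], "yaw": 0}, {"travel": [0, 0, 0], "yaw": 0}, {"travel": [0, 0, 0], "yaw": 0}, {"travel": [0, 0, 0], "yaw": 0}, {"travel": [0, 0, 0], "yaw": 0}, {"travel": [0, 0, 0], "yaw": 0}]}}

```text
time_s: 24.15
tcp_pos: [0.4299, 0.1611, 0.0606]
tool_rot: [180.0, 0.0, 151.0]
contact_force: [-1.7, -1.6, 5.9]
width: 0.0393
```

Contact made, at about 6 N upward. I'll open the jaws.

{"method": "jog_arm", "body": {"rows": [{"travel": [0, 0, 0], "yaw": 0}, {"travel": [0, 0, 0], "yaw": 0}, {"travel": [0, 0, 0], "yaw": 0}, {"travel": [0, 0, 0], "yaw": 0}, {"travel": [0, 0, 0], "yaw": 0}, {"travel": [0, 0, 0], "yaw": 0}, {"travel": [0, 0, 0], "yaw": 0}, {"travel": [0, 0, 0], "yaw": 0}, {"travel": [0, 0, 0], "yaw": 0}, {"travel": [0, 0, 0], "yaw": 0}], "jaw": 1}}

```text
time_s: 25.4
tcp_pos: [0.4299, 0.161, 0.0604]
tool_rot: [180.0, 0.0, 151.0]
contact_force: [0.8, -0.3, 0.3]
width: 0.0853
```

{"method": "jog_arm", "body": {"rows": [{"travel": [0, 0, -0.2], "yaw": 0}, {"travel": [0, 0, -0.5], "yaw": 0}, {"travel": [0, 0, -0.8], "yaw": 0}, {"travel": [0, 0, -1], "yaw": 0}, {"travel": [0, 0, -1], "yaw": 0}, {"travel": [0, 0, -1], "yaw": 0}, {"travel": [0, 0, -1], "yaw": 0}, {"travel": [0, 0, -1], "yaw": 0}, {"travel": [0, 0, 0], "yaw": 0}, {"travel": [0, 0, 0], "yaw": 0}]}}

```text
time_s: 26.65
tcp_pos: [0.4296, 0.1606, 0.2554]
tool_rot: [-179.9, 0.0, 151.0]
contact_force: [-0.1, 0.2, 0.2]
width: 0.0854
```

```bash
python3 - <<'E'
from workcell import *
from h import *
s=read_state();print(s['time_s'],s['tcp_pos'],s['contact_force'])
a=read_camera("scene");P=cloud(a)
for nm,xy,lo,hi in(("nose",(.43,.161),.085,.11),("short",(.518,-.144),.058,.075)):
    q=P[(np.hypot(P[...,0]-xy[0],P[...,1]-xy[1])<.03)&(P[...,2]>lo)&(P[...,2]<hi)];print(nm,len(q),np.median(q,0).round(4))
cv2.imwrite("pics/p8.png",cv2.resize(a["pixels"][80:305,240:540,::-1],(800,600),interpolation=2))
E
```

```text
26.65 [0.4295833  0.16059156 0.25539297] [-0.13503678  0.21955728  0.16701801]
nose 207 [0.432  0.1572 0.0941]
short 296 [ 0.5213 -0.1459  0.0667]
```

View pics/p8.png

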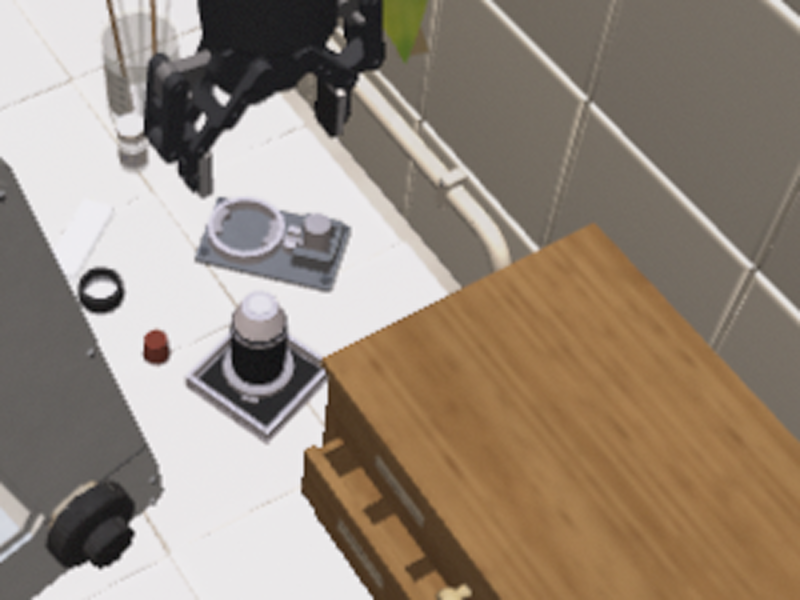

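The objective stands upright in the middle of the tray at about (260,365) in the crop. The button is down, the socket is empty and the gripper is clear. I'm handing the job in.

```bash
python3 -c "
from workcell import *
print(finish_job())"
```

```text
the job is handed in; nothing more can be done
None
```

The taller objective is out of its mount and standing upright near the middle of the lens tray. I handed the job in at about 27 s of the 51 s allowed.

- **Release:** I pressed the button to its stop at about 36 N. The depth image then showed its top 8 mm lower.
- **Twist and lift:** I gripped the barrel at 40 N and turned it 90° counter-clockwise with almost no torque. It lifted out with no upward resistance, only about 5 N of side force as it started to rise.
- **Placing:** I lowered it into the tray until it touched at about 6 N, opened the jaws and backed away.
- **Last checks:** The nose measured about 5 mm from the tray centre in plan and about 94 mm high, as expected for standing on the tray floor. The shorter objective had not moved, and the gripper was touching nothing.

Two measurements disagreed slightly. The two-view triangulated heights came out 4–8 mm lower than the depth readings, and the plan positions from the two cameras differed by up to 5 mm. Neither affected the grasp or the placing.

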